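# Check weight from its case onto the bench scale

### The job

The bench scale is due for its check. Swing the lid of the weight case right back past its balance point so that it stays open by itself, then take the big check weight out and set it down gently, upright, in the middle of the scale's pan. Leave the small weight standing in the case and do not shift the roll of tape.

Things in the scene. Friction and masses are not known exactly. Their poses are not given: they have to be found in the camera images.
- case: Grey plastic weight case, fixed, 170 x 170 mm outside, 90 mm high, walls and floor 6 mm. Origin at the centre of its underside, x towards the hinge, z up. The lid's hinge runs along the top of the wall farthest from the robot (+x), so the lid swings up and away from the robot. Two steel weights stand inside, side by side along the case's y, out of sight until the lid is open.
- lid (a joint): The case's lid, 170 x 170 x 6 mm, 0.25 kg, in rad: 0 closed, grows as it opens, stop at 1.92. Almost frictionless hinge, no catch: below about 1.5 the lid falls shut, beyond about 1.55 it falls open onto its stop and stays there.
- lid_grip (a point): Centre of the lid's handle: steel bar 14 mm thick, 36 mm long, on two posts 10 mm either side of its middle, near the lid's front edge, 34 mm above the lid's face. Pinched end to end from above, it turns between the fingers. Axes turn with the lid: y along bar and hinge, z out of the lid (up when closed), x towards the hinge, whose line lies at x = +155 mm, z = -40 mm.
- big_weight: The larger steel check weight, about 0.5 kg: upright cylinder 42 mm in diameter and 42 mm high, then a neck 14 mm in diameter, then a round knob 24 mm in diameter from 54 to 68 mm above the base (68 mm overall). Origin at the centre of its underside, z up its axis. It stands on the case's floor, over 18 mm clear of the walls and the small weight.
- small_weight: The smaller steel check weight (to be left): same shape, cylinder 28 mm in diameter and 26 mm high, knob 24 mm in diameter, 52 mm overall. Origin at the centre of its underside, z up. Stands beside the big one.
- pan (a point): Centre of the upper face of the scale's round steel pan, 116 mm in diameter, 64 mm above the bench. The white scale (220 x 170 mm) is fixed to the bench; the pan does not move. z up.
- tape_roll: Bystander: loose roll of beige tape lying flat on the bench, 100 mm in diameter, 48 mm high. Origin at the centre of its underside, z up.

How it is judged (in metres and radians):
On the way:
1. the lid has been swung past its balance point and is wide open (joint above 1.65 rad) (value of joint lid above 1.65 rad), for 0.2 s.
At the end, for the whole second after the job is handed in: The lid stands open by itself (joint above 1.65 rad); the big weight stands at rest on the pan, upright within 10 degrees and within 25 mm of the pan's centre; the small weight still stands in the case within 30 mm of its start, upright within 10 degrees; the tape roll is within 30 mm of its start (value of joint lid above 1.65 rad and horizontal distance between big_weight and pan below 0.025 m and z of big_weight in the frame of pan between -0.006 and 0.006 m and angle between each of big_weight, small_weight's own z axis and vertical below 0.17 rad and linear speed of big_weight below 0.03 m/s and distance of each of small_weight, tape_roll from where it was at the start of the episode below 0.03 m); the robot touches nothing.
It fails at once if the big weight is dropped onto the pan (faster than 0.5 m/s within 20 mm above it) (horizontal distance between big_weight and pan below 0.06 m and z of big_weight in the frame of pan below 0.02 m and linear speed of big_weight above 0.5 m/s).
It fails at once if the small weight is moved by more than 30 mm (distance of small_weight from where it was at the start of the episode above 0.03 m).
It fails at once if the tape roll is moved by more than 30 mm (distance of tape_roll from where it was at the start of the episode above 0.03 m).
It also fails if it takes over 53 s, if anything falls off the work surface, if the arm or the gripper's body presses on something with over 40 N, if the wrist force passes 120 N, or if a joint passes its speed limit or range.

### The arm

A 6-joint arm with a two-finger parallel gripper is mounted at the origin on the work surface. World frame = base frame: x ahead of the robot, y to its left, z up, the work surface at z = 0. Lengths are in m, angles in degrees, forces in N, time in s.
With the tool pointing down it reaches from about 0.4 to 0.825 m from the base axis. Payload 7 kg.
Tool frame: the origin (TCP) lies on the centre line of the jaws, within the pads' length; the fingertips stand 14 mm ahead of it and the grasp point (between the pads) lies 5 mm behind it; z points along the fingers, y is the line along which they close (so a half turn about z gives the same grasp; the last joint's range is limited). The gripper opens to 88 mm and grips with 3 to 60 N. Pads are 19 mm wide; open, the fingers measure 130 mm over their backs; the gripper's body (78 mm by 193 mm) begins 47 mm behind the grasp point.
Start: joints at [-58.952, 20.546, 0.682, 0, -70.136, -16.507], TCP at [0.169, -0.653, 0.241] pointing down, gripper open.
Joint ranges: [-176.03, 176.03], [-82.01, 121.73], [-58.28, 71.71], [-173.87, 95.51], [-174.79, -0.11], [-173.66, 173.66]. Speed limits (degrees/s): [136.94, 136.94, 172.46, 180, 180, 180].

### API

Orientations are given as [roll, pitch, yaw] about the fixed x, y, z axes, in that order (R = Rz(yaw) Ry(pitch) Rx(roll)).
In Python, from plant import r gives the robot as it stands.
- The arm moves only by the tool send_rows, never from a script. Its argument "steps" is a list of rows, each an object with "dp": the shift along the tool's x, y, z in mm, a list of three; "roll": the turn about the tool's z in rad; "jaw": the opening in per cent of the stroke, from 0 (shut) to 100 (fully open). In form: [{"dp": [tx, ty, tz], "roll": roll, "jaw": jaw}, ...]. A call has 1 to 5 rows; each row is the pose to reach, as a shift and turn from the pose commanded when the call began, along the tool's axes at that moment; what a row does not reach only later rows make up. A row lasts 1/8 s, in which the tool goes at most 62.5 mm and 10.7 degrees, less where a joint would pass 70% of its speed; a pose out of reach is approached as far as the arm can. A call with a gripper value outside its range is refused whole. The fingers move at their own pace and stop on an object; "newtons" is the grip in N (left out, the last holds). Time passes only in rows, so rows that repeat a pose let the fingers close. It gives the time, the measured TCP pose, the force, the opening and the grip force at its end, in the units of the state.
- r.get_state(): the state, without advancing time (a new reading comes with each control period).
- r.capture(name): name is "side" or "top"; returns a dict with "image" (400x640x3 uint8, blue, green, red), "K" (3x3 intrinsics, pixels), "rvec" (rotation vector, rad) and "tvec" (3), from world to camera coordinates, as OpenCV has them. Camera axes: x right, y down, z forward; pixel columns grow to the right and rows downward; lengths in m; the calibration is good to about 2 mm. A picture is of the moment at which its call begins. There is no depth.
- r.close_job(): hands the job in; it is judged then, once.
The state is a dict: "time_s": time; "joints": joint angles; "qd": joint speeds; "joint_torque": joint torques, N m; "tcp_pos": TCP position; "eef_rot": TCP orientation; "contact_force": force on the tool from outside, world axes, zero at the start; "moment": the same for the moment, N m; "gripper_width": finger opening in m; "gripper_force": force on a finger pad.
Only numpy, scipy, OpenCV 4.12 (cv2) and the standard library are available. Lean on these libraries where they do the work, as an engineer would, in place of code of your own. Each camera call takes 0.05 s, during which the arm holds its last target. There are 200 camera calls.

## Working session

There is one attempt and no reset: what is moved stays moved. The work goes in short steps, Python scripts to look and compute and a tool call to move; the robot and the scene stay as the last step left them, time stands still between calls to the robot, and variables do not carry over. Pictures are saved under pics/ and viewed, at most 10 in all, crops included, and the job is handed in when it is done.

Besides the shell and the picture viewer there is one more tool, called after "Emit:" as name([rows], argument=value, ...), one row to a line, values as JSON. send_rows: Moves the arm, as the interface text tells. Its arguments: {"type":"object","properties":{"steps":{"type":"array","items":{"type":"object","properties":{"dp":{"type":"array","items":{"type":"number"}},"roll":{"type":"number"},"jaw":{"type":"number"}}}},"newtons":{"type":"number"}},"required":["steps"]}

```bash
mkdir -p pics; ls
python3 - <<'E'
from plant import r
import cv2
for n in("top","side"):
    c=r.capture(n); cv2.imwrite(f"pics/{n}0.png",c["image"]); print(n,c["K"].tolist(),c["rvec"],c["tvec"])
s=r.get_state(); print(s)
E
```

```text
pics
top [[424.4174897850837, 0.0, 314.90634374738937], [0.0, 424.4174897850837, 202.15757217460512], [0.0, 0.0, 1.0]] [ 2.12929359 -2.13836672  0.1297288 ] [0.00956474 0.59809264 0.89421442]
side [[457.0754860373783, 0.0, 323.04418197263055], [0.0, 457.0754860373783, 192.05012063905016], [0.0, 0.0, 1.0]] [ 0.564083   -2.77344148  0.99666909] [0.55429393 0.25209774 0.70591744]
{'time_s': 0.1, 'joints': array([-5.89511845e+01,  2.05861844e+01,  6.39258818e-01, -1.60495026e-02,
       -7.01347618e+01, -1.65071521e+01]), 'qd': array([-0.04366252, -0.16384214,  0.162542  ,  0.12307525,  0.00777578,
       -0.02636216]), 'joint_torque': array([-1.72790085e-03, -5.84164488e+01,  2.93750203e+01,  7.01548666e+00,
        1.02288093e-02, -6.65445964e-05]), 'tcp_pos': array([ 0.1693518 , -0.65299208,  0.23973639]), 'eef_rot': array([ 1.79917392e+02, -8.74556993e-03, -1.65463795e+02]), 'contact_force': array([-0.22276324, -1.04698312, -0.12699881]), 'moment': array([-0.05922973,  0.00253343,  0.01803493]), 'gripper_force': 0.0, 'gripper_width': 0.08725469686767376}
```

View pics/top0.png

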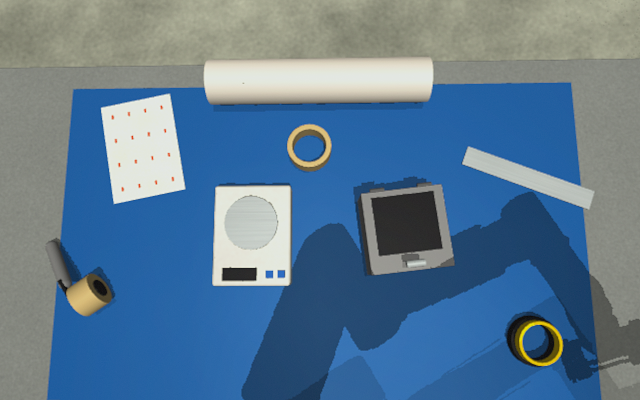

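View pics/side0.png

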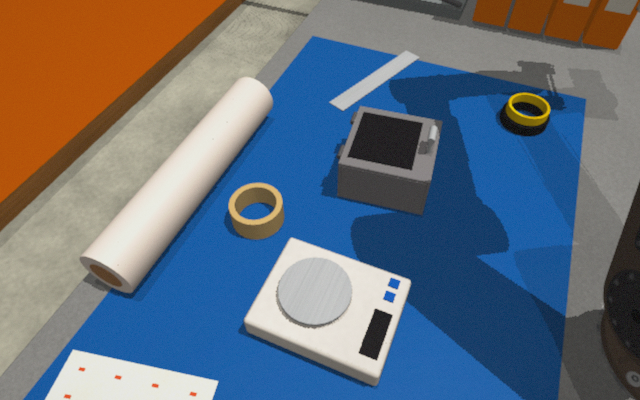

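The top view shows the scale with its pan at about (251,222), the tape at (309,147), and the closed case at about (407,228) with the handle at (414,263). The side view shows the handle at about (433,136) and the pan at (315,291).

```bash
cat > h.py <<'E'
import cv2,numpy as np
from plant import r
def cam(c):
    R=cv2.Rodrigues(np.array(c["rvec"]))[0]; return R,-R.T@np.ravel(c["tvec"])
def rays(c,px):
    R,o=cam(c); u=cv2.undistortPoints(np.array(px,float).reshape(-1,1,2),c["K"],None).reshape(-1,2)
    d=np.c_[u,np.ones(len(u))]@R; return o,d/np.linalg.norm(d,axis=1)[:,None]
def plane(c,px,z):
    o,d=rays(c,px); return o+d*((z-o[2])/d[:,2])[:,None]
def two(c1,p1,c2,p2):
    o1,d1=rays(c1,[p1]);o2,d2=rays(c2,[p2]);d1=d1[0];d2=d2[0]
    t=np.linalg.lstsq(np.c_[d1,-d2],o2-o1,rcond=None)[0]
    a=o1+d1*t[0];b=o2+d2*t[1]; return (a+b)/2,np.linalg.norm(a-b)
def blobs(c,lo,hi,roi,amin=30):
    x0,y0,x1,y1=roi; m=np.zeros(c["image"].shape[:2],np.uint8)
    m[y0:y1,x0:x1]=cv2.inRange(cv2.cvtColor(c["image"],cv2.COLOR_BGR2HSV),lo,hi)[y0:y1,x0:x1]
    cs=cv2.findContours(m,cv2.RETR_EXTERNAL,cv2.CHAIN_APPROX_NONE)[0]
    return sorted([k for k in cs if cv2.contourArea(k)>amin],key=cv2.contourArea,reverse=True)
def cen(k):
    m=cv2.moments(k); return (m["m10"]/m["m00"],m["m01"]/m["m00"])
E
python3 - <<'E'
from h import *
t=r.capture("top");s=r.capture("side")
np.set_printoptions(precision=4,suppress=True)
# lid black panel
for c,roi in((t,(350,175,465,285)),(s,(330,95,450,220))):
    k=blobs(c,(0,0,0),(180,120,70),roi,300)[0]; b=cv2.boxPoints(cv2.minAreaRect(k)); ap=cv2.approxPolyDP(k,6,True).reshape(-1,2)
    print("panel",cv2.contourArea(k),ap.tolist()); print(plane(c,ap,.096))
    hs=blobs(c,(0,0,185),(180,60,255),roi,8); print("handle",[(cen(h),cv2.contourArea(h),cv2.minAreaRect(h)) for h in hs])
hsv=cv2.cvtColor(t["image"],cv2.COLOR_BGR2HSV)
print("px",hsv[222,251],hsv[263,414],hsv[260,380],hsv[270,250],hsv[230,365])
for c,roi in((t,(215,185,290,255)),(s,(250,240,380,350))):
    e=[ (cv2.fitEllipse(k),cv2.contourArea(k)) for k in blobs(c,(0,0,90),(180,60,215),roi,1000)]
    for q,a in e: print("pan",q,a,plane(c,[q[0]],.064))
# lid/case outline grey in top
k=blobs(t,(0,0,75),(180,60,255),(350,178,465,285),500)[0]; print("case",cv2.minAreaRect(k),plane(t,cv2.boxPoints(cv2.minAreaRect(k)),.096))
k=blobs(t,(8,60,60),(30,255,255),(280,118,340,176),300)[0]; print("tape",plane(t,[cv2.fitEllipse(k)[0]],.04))
for n,c,a in(("t",t,t["image"][170:290,340:470]),("s",s,s["image"][90:220,325:455])): cv2.imwrite(f"pics/z{n}.png",cv2.resize(a,None,fx=3,fy=3,interpolation=cv2.INTER_CUBIC))
a,b=[cv2.resize(cv2.imread(f"pics/z{n}.png"),(390,390)) for n in"ts"]; cv2.imwrite("pics/zz.png",np.hstack([a,b]))
E
```

```text
panel 3498.5 [[432, 191], [371, 198], [380, 255], [441, 247]]
[[ 0.6124 -0.2379  0.096 ]
 [ 0.5985 -0.1111  0.096 ]
 [ 0.4806 -0.1269  0.096 ]
 [ 0.4964 -0.2513  0.096 ]]
handle [((416.51028806584355, 263.3333333333333), 40.5, ((416.469482421875, 263.270751953125), (3.4362566471099854, 17.247364044189453), 82.40535736083984))]
panel 2830.0 [[364, 112], [348, 156], [411, 169], [421, 123]]
[[ 0.6137 -0.2391  0.096 ]
 [ 0.599  -0.1108  0.096 ]
 [ 0.4821 -0.1245  0.096 ]
 [ 0.4984 -0.2516  0.096 ]]
handle [((344.98598820058993, 100.405604719764), 226.0, ((346.84613037109375, 98.26921844482422), (13.590154647827148, 30.508512496948242), 56.3099365234375)), ((433.3511904761904, 132.05357142857142), 28.0, ((433.39410400390625, 131.97647094726562), (3.362421989440918, 11.93117618560791), 12.52880859375))]
px [ 60   8 203] [ 67  11 214] [ 25  10 154] [30 11 45] [23 13 79]
pan ((250.84725952148438, 222.39334106445312), (52.74282455444336, 54.22531509399414), 29.865243911743164) 2243.0 [[0.5519 0.1448 0.064 ]]
pan ((313.6422119140625, 292.8358154296875), (70.12940979003906, 76.42208099365234), 77.105712890625) 4206.0 [[0.5522 0.1545 0.064 ]]
case ((407.0769348144531, 227.61538696289062), (86.08009338378906, 84.59169006347656), 82.87498474121094) [[ 0.6152 -0.0881  0.096 ]
 [ 0.6363 -0.2632  0.096 ]
 [ 0.4599 -0.2765  0.096 ]
 [ 0.4393 -0.1066  0.096 ]]
tape [[0.7248 0.0203 0.04  ]]
```

View pics/zz.png

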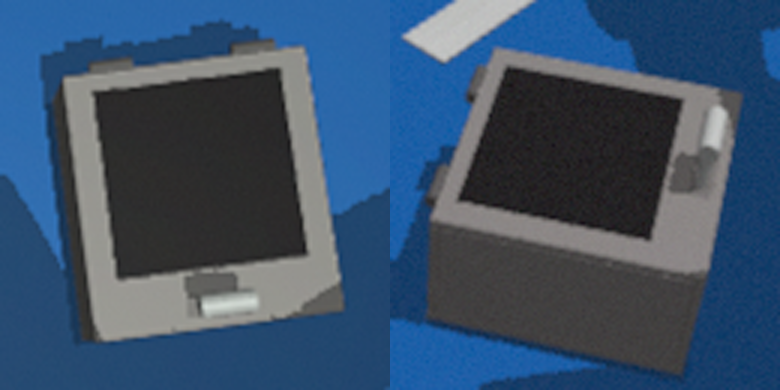

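The crop shows the lid's outline clearly, with the handle bar near the middle of its front edge: top view about (416.7,263.5), side view about (432.5,132.5).

Run:
```python
from h import *
np.set_printoptions(precision=4,suppress=True)
t=r.capture("top");s=r.capture("side")
p=plane(t,[(360.7,194.6),(440.7,184.8),(454.3,264.8),(372.3,274.9)],.096);print(p,p.mean(0))
g=two(t,(416.5,263.3),s,(432.9,132.3));print("grip",g, plane(t,[(416.5,263.3)],.135),plane(s,[(432.9,132.3)],.135))
print("pan",two(t,(250.85,222.4),s,(315,291.3)))
# pan in side view, finer: print row-wise saturation bounds through contrast
img=s["image"];k=blobs(s,(0,0,90),(180,60,205),(250,240,380,350),1000);print([cv2.fitEllipse(q)[0] for q in k])
yaw=np.radians(7);C=g[0];ex=np.array([np.cos(yaw),np.sin(yaw)])
print("hinge",C[:2]+.155*ex,"grip from centre",p.mean(0)[:2]-ex*.07)
st=r.get_state();print(st["tcp_pos"],st["eef_rot"])
```

```text
[[ 0.6058 -0.0899  0.096 ]
 [ 0.6254 -0.2565  0.096 ]
 [ 0.4605 -0.2764  0.096 ]
 [ 0.4406 -0.1104  0.096 ]] [ 0.5331 -0.1833  0.096 ]
grip (array([ 0.4648, -0.1923,  0.1338]), np.float64(0.0024408450817206854)) [[ 0.4636 -0.1922  0.135 ]] [[ 0.4659 -0.1907  0.135 ]]
pan (array([0.5532, 0.1466, 0.0541]), np.float64(0.0006315607782162776))
[(313.6177978515625, 292.8089599609375)]
hinge [ 0.6186 -0.1734] grip from centre [ 0.4636 -0.1918]
[ 0.1694 -0.6532  0.2402] [ 179.9645   -0.0069 -165.4599]
```

```bash
cat >> h.py <<'E'
from scipy.spatial.transform import Rotation as Ro
def plan(tgts,yaw=None,pos=None,rot=None):
    "tool-frame shifts in mm from the current pose to world TCP targets; roll for a world yaw"
    s=r.get_state(); p=np.array(s["tcp_pos"]) if pos is None else np.array(pos)
    e=s["eef_rot"] if rot is None else rot
    R=Ro.from_euler("xyz",e,degrees=True).as_matrix()
    for t in tgts: print(np.round((np.array(t)-p)@R*1000,1).tolist())
    if yaw is not None: print("roll",round(-np.radians((yaw-e[2]+90)%180-90),3))
E
python3 -c "
from h import *
plan([(.4645,-.192,.2),(.4645,-.192,.126)],-173.2)"
```

```text
[-401.4, 372.3, 40.4]
[-401.5, 372.3, 114.4]
roll 0.135
```

Emit:
send_rows([
  {"dp":[-401,372,40],"roll":0.135,"jaw":70},
  {"dp":[-401,372,40],"roll":0.135,"jaw":70},
  {"dp":[-401,372,40],"roll":0.135,"jaw":70},
  {"dp":[-401,372,40],"roll":0.135,"jaw":70},
  {"dp":[-401,372,40],"roll":0.135,"jaw":70},
])

```text
time_s: 0.92
tcp_pos: [0.3382, -0.3891, 0.2179]
eef_rot: [-180.0, 0.0, -173.2]
contact_force: [1.1, -0.1, 0.7]
gripper_width: 0.0612
gripper_force: 0.0
```

```bash
python3 -c "
from h import *
plan([(.4645,-.192,.2),(.4645,-.192,.126)],-173.2);s=r.get_state();print(s['tcp_pos'],s['eef_rot'],s['time_s'])"
```

```text
[-148.7, 180.8, 17.9]
[-148.7, 180.8, 91.9]
roll 0.0
[ 0.33822827 -0.38914374  0.21788817] [-1.79973385e+02  3.27370323e-02 -1.73199616e+02] 0.925
```

Emit:
send_rows([
  {"dp":[-149,181,18],"roll":0,"jaw":70},
  {"dp":[-149,181,18],"roll":0,"jaw":70},
  {"dp":[-149,181,18],"roll":0,"jaw":70},
  {"dp":[-149,181,18],"roll":0,"jaw":70},
  {"dp":[-149,181,18],"roll":0,"jaw":70},
])

```text
time_s: 1.55
tcp_pos: [0.4653, -0.191, 0.1996]
eef_rot: [180.0, 0.0, -173.0]
contact_force: [0.1, 0.6, -0.2]
gripper_width: 0.0611
gripper_force: 0.0
```

Run:
```python
from h import *
plan([(.4645,-.192,.126)],-173.2)
a=r.capture("top")["image"][170:290,340:470];b=r.capture("side")["image"][60:190,370:500]
cv2.imwrite("pics/a1.png",np.hstack([cv2.resize(q,(390,390),interpolation=2) for q in(a,b)]))
```

```text
[1.0, -0.9, 73.6]
roll 0.004
```

View pics/a1.png

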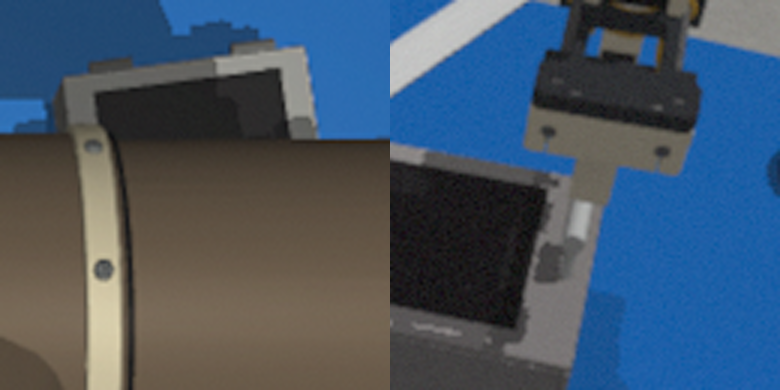

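The side view shows the open finger directly above the handle bar at crop position (580,220), and the arm blocks the top view. Next I go down and pinch the bar.

Emit:
send_rows([
  {"dp":[1,-1,50],"roll":0,"jaw":70},
  {"dp":[1,-1,74],"roll":0,"jaw":70},
  {"dp":[1,-1,74],"roll":0,"jaw":30},
  {"dp":[1,-1,74],"roll":0,"jaw":30},
  {"dp":[1,-1,74],"roll":0,"jaw":30},
], newtons=15)

```text
time_s: 2.28
tcp_pos: [0.4632, -0.1926, 0.1268]
eef_rot: [179.8, 0.1, -173.3]
contact_force: [-4.5, 29.3, 12.0]
gripper_width: 0.0381
gripper_force: 15.0
```

Emit:
send_rows([
  {"dp":[0,0,0],"roll":0,"jaw":25},
  {"dp":[0,0,0],"roll":0,"jaw":25},
  {"dp":[0,0,0],"roll":0,"jaw":25},
])

```text
time_s: 2.65
tcp_pos: [0.4631, -0.1914, 0.1269]
eef_rot: [179.7, 0.1, -173.2]
contact_force: [-3.4, 24.1, 7.6]
gripper_width: 0.0359
gripper_force: 15.0
```

Emit:
send_rows([
  {"dp":[0,2,0],"roll":0,"jaw":25},
  {"dp":[0,2,0],"roll":0,"jaw":25},
  {"dp":[0,2,0],"roll":0,"jaw":25},
])

```text
time_s: 3.02
tcp_pos: [0.4631, -0.1912, 0.1269]
eef_rot: [179.9, 0.1, -173.2]
contact_force: [-1.8, 11.2, 3.0]
gripper_width: 0.0353
gripper_force: 15.0
```

```bash
python3 -c "
import numpy as np
a0=np.arctan2(40,-155)
f=lambda t:np.array([-(155+160.08*np.cos(a0-t)),-(160.08*np.sin(a0-t)-40)])
T=[0,.06,.18,.3,.42,.54,.66,.78,.9,1.02,1.14,1.26,1.38,1.5,1.6,1.7,1.8,1.8]
for i in range(0,17,5):
  print(i,[(np.round(f(t)-f(T[i]),0)).tolist() for t in T[i+1:i+6]])"
```

```text
0 [[-3.0, -9.0], [-10.0, -27.0], [-19.0, -44.0], [-30.0, -60.0], [-43.0, -74.0]]
5 [[-14.0, -13.0], [-30.0, -23.0], [-47.0, -32.0], [-65.0, -39.0], [-84.0, -44.0]]
10 [[-19.0, -2.0], [-38.0, -2.0], [-57.0, 0.0], [-73.0, 4.0], [-88.0, 9.0]]
15 [[-15.0, 7.0], [-15.0, 7.0]]
```

Emit:
send_rows([
  {"dp":[-3,1,-9],"roll":0,"jaw":25},
  {"dp":[-10,1,-27],"roll":0,"jaw":25},
  {"dp":[-19,1,-44],"roll":0,"jaw":25},
  {"dp":[-30,1,-60],"roll":0,"jaw":25},
  {"dp":[-43,1,-74],"roll":0,"jaw":25},
])

```text
time_s: 3.65
tcp_pos: [0.5055, -0.1862, 0.2014]
eef_rot: [180.0, 0.1, -173.2]
contact_force: [1.2, 2.6, -5.2]
gripper_width: 0.0361
gripper_force: 15.0
```

Low forces, and the lid follows.

Emit:
send_rows([
  {"dp":[-14,0,-13],"roll":0,"jaw":25},
  {"dp":[-30,0,-23],"roll":0,"jaw":25},
  {"dp":[-47,0,-32],"roll":0,"jaw":25},
  {"dp":[-65,0,-39],"roll":0,"jaw":25},
  {"dp":[-84,0,-44],"roll":0,"jaw":25},
])

```text
time_s: 4.28
tcp_pos: [0.589, -0.1765, 0.2452]
eef_rot: [180.0, 0.0, -173.2]
contact_force: [-0.3, 0.2, -6.1]
gripper_width: 0.036
gripper_force: 15.0
```

Emit:
send_rows([
  {"dp":[-19,0,-2],"roll":0,"jaw":25},
  {"dp":[-38,0,-2],"roll":0,"jaw":25},
  {"dp":[-57,0,0],"roll":0,"jaw":25},
  {"dp":[-73,0,4],"roll":0,"jaw":25},
  {"dp":[-88,0,9],"roll":0,"jaw":25},
])

```text
time_s: 4.9
tcp_pos: [0.6776, -0.1664, 0.2361]
eef_rot: [-179.9, 0.1, -173.2]
contact_force: [1.2, -0.6, 2.9]
gripper_width: 0.0357
gripper_force: 15.0
```

Emit:
send_rows([
  {"dp":[-15,0,7],"roll":0,"jaw":25},
  {"dp":[-15,0,7],"roll":0,"jaw":25},
])

```text
time_s: 5.15
tcp_pos: [0.6938, -0.1645, 0.2282]
eef_rot: [-179.9, 0.2, -173.2]
contact_force: [3.4, -1.0, 5.7]
gripper_width: 0.0361
gripper_force: 15.0
```

Run:
```python
from h import *
b=r.capture("side")["image"][0:220,300:520]
cv2.imwrite("pics/a2.png",cv2.resize(b,(560,560),interpolation=2))
```

```text
(no output)
```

View pics/a2.png

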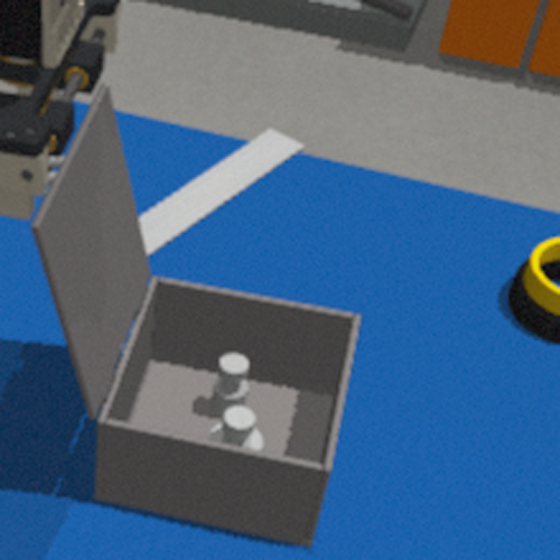

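The side view shows the lid past vertical and leaning away. Both weights stand inside, with knobs at crop (233,365) and (240,418). I open the jaws and leave straight up.

Emit:
send_rows([
  {"dp":[0,0,0],"roll":0,"jaw":70},
  {"dp":[0,0,0],"roll":0,"jaw":70},
  {"dp":[0,0,0],"roll":0,"jaw":70},
  {"dp":[0,0,-40],"roll":0,"jaw":70},
  {"dp":[0,0,-80],"roll":0,"jaw":70},
])

```text
time_s: 5.82
tcp_pos: [0.6905, -0.1643, 0.308]
eef_rot: [180.0, -0.1, -173.2]
contact_force: [1.4, 0.0, 0.8]
gripper_width: 0.0611
gripper_force: 0.0
```

Emit:
send_rows([
  {"dp":[180,240,0],"roll":0,"jaw":70},
  {"dp":[180,240,0],"roll":0,"jaw":70},
  {"dp":[180,240,0],"roll":0,"jaw":70},
  {"dp":[180,240,0],"roll":0,"jaw":70},
  {"dp":[180,240,0],"roll":0,"jaw":70},
])

```text
time_s: 6.45
tcp_pos: [0.4819, 0.0537, 0.3079]
eef_rot: [180.0, 0.0, -173.2]
contact_force: [1.0, 1.3, 0.2]
gripper_width: 0.0613
gripper_force: 0.0
```

Run:
```python
from h import *
np.set_printoptions(precision=4,suppress=True)
t=r.capture("top");s=r.capture("side")
cv2.imwrite("pics/a3.png",np.hstack([cv2.resize(q,(400,400),interpolation=2) for q in(t["image"][180:280,355:455],s["image"][90:220,325:455])]))
for n,c,roi in(("t",t,(362,190,455,280)),("s",s,(345,110,440,200))):
    for k in blobs(c,(0,0,190),(180,40,255),roi,8): print(n,cen(k),cv2.contourArea(k),cv2.boundingRect(k),plane(c,[cen(k)],.074),plane(c,[cen(k)],.058))
```

```text
t (388.0778388278388, 239.4945054945055) 182.0 (378, 230, 19, 18) [[ 0.5134 -0.1474  0.074 ]] [[ 0.5143 -0.1498  0.058 ]]
t (419.7389277389277, 226.6993006993007) 71.5 (415, 222, 10, 12) [[ 0.5401 -0.2146  0.074 ]] [[ 0.5415 -0.2182  0.058 ]]
```

View pics/a3.png

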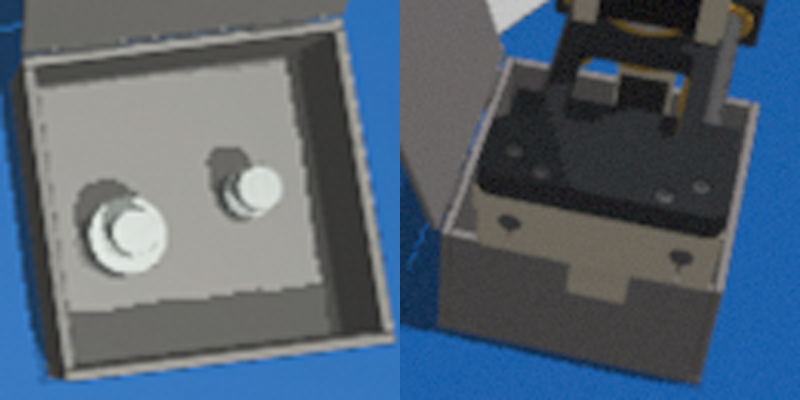

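The big weight is on the left (+y): its knob is at crop (134,231), which is top-view pixel (388.1,237.4), and its body is centred at about (127,236). The small one is on the right, with its knob at about (261,189).

Run:
```python
from h import *
np.set_printoptions(precision=4,suppress=True)
t=r.capture("top")
u=lambda a,b:[(355+(a+.5)/4-.5,180+(b+.5)/4-.5)]
ey=np.radians(6.8);M=np.array([[np.cos(ey),np.sin(ey)],[-np.sin(ey),np.cos(ey)]])
f=lambda n,p,z:(lambda q:print(n,q,M@(q[0,:2]-[.533,-.183])))(plane(t,p,z))
f("knob",u(134,231),.074);f("body",u(127,236),.048);f("small",u(261,189),.058)
k=blobs(t,(0,0,222),(180,40,255),(362,190,405,270),8)
print([(cen(q),cv2.contourArea(q)) for q in k])
s=r.get_state();print(s["tcp_pos"])
for z in(.2,.12): plan([(.5155,-.148,z)])
```

```text
knob [[ 0.5179 -0.1476  0.074 ]] [-0.0108  0.0369]
body [[ 0.5168 -0.1476  0.048 ]] [-0.0119  0.0371]
small [[ 0.5411 -0.2184  0.058 ]] [ 0.0038 -0.0361]
[((388.29553264604806, 239.60652920962198), 97.0)]
[0.4825 0.054  0.3086]
[-8.0, -204.6, 108.4]
[-7.8, -204.7, 188.4]
```

```bash
python3 -c "
from h import *
s=r.get_state();print(s['joints'],s['tcp_pos']);plan([(.517,-.1475,.2)])"
```

```text
[ 2.96414069e+01 -1.84620401e-02 -1.60134588e+01 -1.78638919e-02
 -7.39091953e+01 -1.12625290e+02] [0.48248392 0.05399742 0.30855545]
[-9.5, -204.3, 108.4]
```

Emit:
send_rows([
  {"dp":[-10,-204,20],"roll":-1.571,"jaw":60},
  {"dp":[-10,-204,20],"roll":-1.571,"jaw":60},
  {"dp":[-10,-204,20],"roll":-1.571,"jaw":60},
  {"dp":[-10,-204,20],"roll":-1.571,"jaw":60},
  {"dp":[-10,-204,20],"roll":-1.571,"jaw":60},
])

```text
time_s: 7.22
tcp_pos: [0.5179, -0.1523, 0.2864]
eef_rot: [179.9, -0.1, -123.9]
contact_force: [0.0, 0.9, -0.1]
gripper_width: 0.0526
gripper_force: 0.0
```

```bash
python3 -c "
from h import *
s=r.get_state();print(s['joints'],s['tcp_pos'],s['eef_rot']);plan([(.517,-.1475,.29)],96.8)"
```

```text
[ 4.43414821e+00  6.26732285e+00 -1.21474158e+01  1.39997252e-02
 -7.17442434e+01 -3.83690817e+01] [ 0.51786611 -0.15230242  0.28636129] [ 1.79883598e+02 -1.09098522e-01 -1.23930419e+02]
[-3.5, 3.4, -3.6]
roll -0.711
```

Emit:
send_rows([
  {"dp":[-4,4,0],"roll":-0.711,"jaw":60},
  {"dp":[-4,4,0],"roll":-0.711,"jaw":60},
  {"dp":[-4,4,0],"roll":-0.711,"jaw":60},
  {"dp":[-4,4,0],"roll":-0.711,"jaw":60},
  {"dp":[-4,4,0],"roll":-0.711,"jaw":60},
])

```text
time_s: 7.85
tcp_pos: [0.517, -0.144, 0.2873]
eef_rot: [179.9, 0.0, -83.4]
contact_force: [0.4, 1.1, -0.9]
gripper_width: 0.0526
gripper_force: 0.0
```

```bash
python3 -c "
from h import *
s=r.get_state();print(s['tcp_pos'],s['eef_rot']);plan([(.517,-.147,.12),(.517,-.147,.066)],96.8)
t=r.capture('side')['image'][40:220,310:490];cv2.imwrite('pics/a4.png',cv2.resize(t,(500,500),interpolation=2))"
```

```text
[ 0.51700726 -0.14395966  0.28734085] [ 1.79948854e+02  1.64667548e-04 -8.33945132e+01]
[3.0, 0.2, 167.3]
[3.0, 0.2, 221.3]
roll -0.003
```

View pics/a4.png

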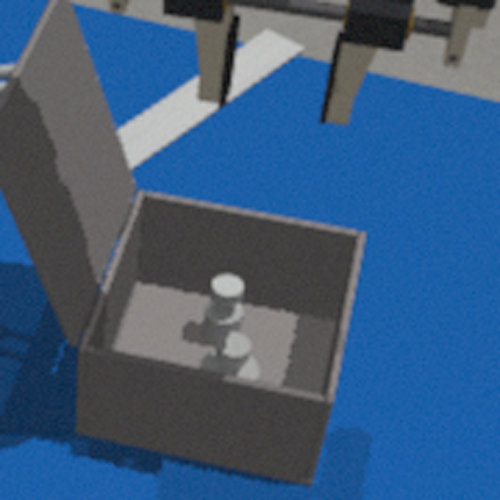

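The jaws are above the case with their axis along case x. The big knob's top shows at crop (237,346), which is side-view pixel (395,164.5). I check it against the top-view position.

```bash
python3 -c "
from h import *
s=r.capture('side');print(plane(s,[(395,164.3)],.074),plane(s,[(391.8,143)],.058))"
```

```text
[[ 0.5161013 -0.1451449  0.074    ]] [[ 0.54250627 -0.21411469  0.058     ]]
```

Emit:
send_rows([
  {"dp":[2.5,0,60],"roll":0,"jaw":60},
  {"dp":[2.5,0,115],"roll":0,"jaw":60},
  {"dp":[2.5,0,150],"roll":0,"jaw":60},
  {"dp":[2.5,0,170],"roll":0,"jaw":60},
  {"dp":[2.5,0,170],"roll":0,"jaw":60},
])

```text
time_s: 8.57
tcp_pos: [0.5162, -0.1459, 0.1162]
eef_rot: [179.8, 0.0, -83.4]
contact_force: [-0.6, 0.4, 0.2]
gripper_width: 0.0527
gripper_force: 0.0
```

Emit:
send_rows([
  {"dp":[0,0,15],"roll":0,"jaw":60},
  {"dp":[0,0,30],"roll":0,"jaw":60},
  {"dp":[0,0,42],"roll":0,"jaw":60},
  {"dp":[0,0,51],"roll":0,"jaw":60},
  {"dp":[0,0,51],"roll":0,"jaw":60},
])

```text
time_s: 9.2
tcp_pos: [0.5168, -0.1457, 0.066]
eef_rot: [179.9, 0.0, -83.3]
contact_force: [-0.6, -0.5, -0.2]
gripper_width: 0.0525
gripper_force: 0.0
```

Emit:
send_rows([
  {"dp":[0,0,0],"roll":0,"jaw":35},
  {"dp":[0,0,0],"roll":0,"jaw":20},
  {"dp":[0,0,0],"roll":0,"jaw":15},
  {"dp":[0,0,0],"roll":0,"jaw":15},
  {"dp":[0,0,0],"roll":0,"jaw":15},
], newtons=30)

```text
time_s: 9.82
tcp_pos: [0.5178, -0.1456, 0.0671]
eef_rot: [-179.9, -0.0, -83.3]
contact_force: [1.6, 0.7, 1.3]
gripper_width: 0.023
gripper_force: 30.0
```

Emit:
send_rows([
  {"dp":[0,0,-5],"roll":0,"jaw":15},
  {"dp":[0,0,-20],"roll":0,"jaw":15},
  {"dp":[0,0,-45],"roll":0,"jaw":15},
  {"dp":[0,0,-75],"roll":0,"jaw":15},
  {"dp":[0,0,-110],"roll":0,"jaw":15},
])

```text
time_s: 10.45
tcp_pos: [0.5162, -0.1456, 0.1779]
eef_rot: [179.9, 0.0, -83.3]
contact_force: [-0.1, -0.4, -5.2]
gripper_width: 0.023
gripper_force: 30.0
```

Emit:
send_rows([
  {"dp":[0,0,-30],"roll":0,"jaw":15},
  {"dp":[0,0,-60],"roll":0,"jaw":15},
  {"dp":[0,0,-60],"roll":0,"jaw":15},
  {"dp":[0,0,-60],"roll":0,"jaw":15},
])

```text
time_s: 10.95
tcp_pos: [0.5161, -0.1454, 0.2358]
eef_rot: [179.9, 0.1, -83.3]
contact_force: [0.2, -1.5, -6.2]
gripper_width: 0.0229
gripper_force: 30.0
```

```bash
python3 -c "
from h import *
s=r.get_state();print(s['tcp_pos'],s['eef_rot']);plan([(.5525,.1455,s['tcp_pos'][2])])
t=r.capture('side')['image'][20:220,310:510];cv2.imwrite('pics/a5.png',cv2.resize(t,(500,500),interpolation=2))"
```

```text
[ 0.51613663 -0.14543914  0.23584928] [ 1.79916012e+02  5.34769591e-02 -8.33032043e+01]
[-284.7, -70.0, 0.2]
```

View pics/a5.png

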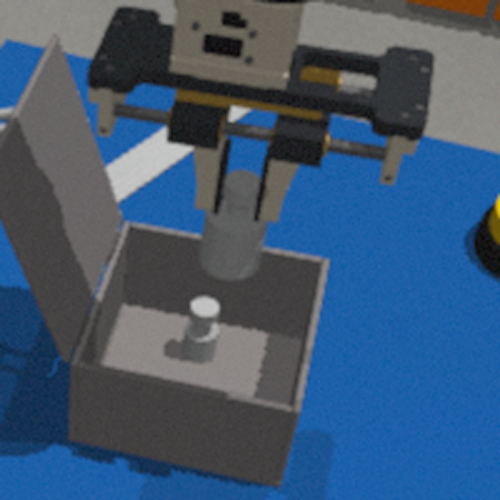

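The big weight hangs upright between the fingers, at crop (230,240). The small one is still standing and the lid is open. Next I carry the weight to the pan.

Emit:
send_rows([
  {"dp":[-25,-6,0],"roll":0,"jaw":15},
  {"dp":[-65,-16,0],"roll":0,"jaw":15},
  {"dp":[-110,-27,0],"roll":0,"jaw":15},
  {"dp":[-155,-38,0],"roll":0,"jaw":15},
  {"dp":[-200,-49,0],"roll":0,"jaw":15},
])

```text
time_s: 11.62
tcp_pos: [0.5417, 0.0599, 0.2353]
eef_rot: [179.8, -0.0, -83.3]
contact_force: [1.0, -0.8, -5.5]
gripper_width: 0.0229
gripper_force: 30.0
```

Emit:
send_rows([
  {"dp":[-35,-9,0],"roll":0,"jaw":15},
  {"dp":[-60,-15,0],"roll":0,"jaw":15},
  {"dp":[-78,-19,0],"roll":0,"jaw":15},
  {"dp":[-84.5,-21,0],"roll":0,"jaw":15},
  {"dp":[-84.5,-21,0],"roll":0,"jaw":15},
])

```text
time_s: 12.25
tcp_pos: [0.5532, 0.1449, 0.2363]
eef_rot: [179.9, -0.0, -83.3]
contact_force: [0.3, 0.2, -4.4]
gripper_width: 0.0231
gripper_force: 30.0
```

```bash
python3 -c "
from h import *
plan([(.5525,.1455,.150),(.5525,.1455,.126)])
s=r.get_state();print(s['tcp_pos'],s['eef_rot'],s['contact_force'])
t=r.capture('side')['image'][130:390,200:460];cv2.imwrite('pics/a6.png',cv2.resize(t,(520,520),interpolation=2))"
```

```text
[-0.7, 0.6, 86.3]
[-0.8, 0.5, 110.3]
[0.55322816 0.14488663 0.23627021] [ 1.79944518e+02 -2.96352735e-02 -8.32670819e+01] [ 0.29636279  0.24366412 -4.44423031]
```

View pics/a6.png

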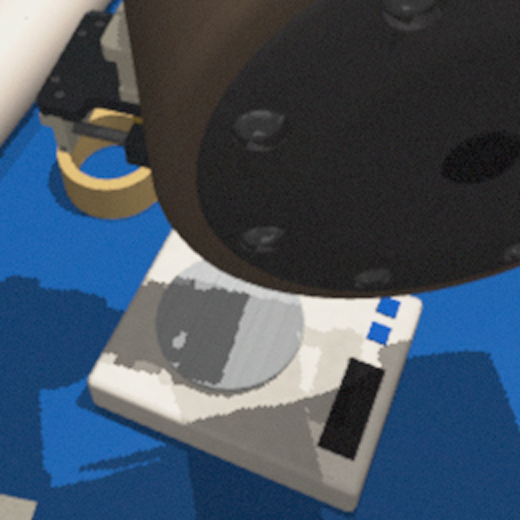

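The arm hides the weight here, but the pan at crop (230,320) is clear, and the forward kinematics agree. I go down slowly and watch the force.

Emit:
send_rows([
  {"dp":[-1,0,25],"roll":0,"jaw":15},
  {"dp":[-1,0,55],"roll":0,"jaw":15},
  {"dp":[-1,0,80],"roll":0,"jaw":15},
  {"dp":[-1,0,98],"roll":0,"jaw":15},
  {"dp":[-1,0,104],"roll":0,"jaw":15},
])

```text
time_s: 12.92
tcp_pos: [0.5527, 0.1449, 0.1318]
eef_rot: [179.9, -0.1, -83.3]
contact_force: [-0.3, -0.3, -5.5]
gripper_width: 0.0231
gripper_force: 30.0
```

Emit:
send_rows([
  {"dp":[0,0,2],"roll":0,"jaw":15},
  {"dp":[0,0,4],"roll":0,"jaw":15},
  {"dp":[0,0,5],"roll":0,"jaw":15},
  {"dp":[0,0,5],"roll":0,"jaw":15},
])

```text
time_s: 13.42
tcp_pos: [0.5534, 0.1462, 0.1281]
eef_rot: [-180.0, 0.0, -83.3]
contact_force: [0.2, 0.3, -5.0]
gripper_width: 0.023
gripper_force: 30.0
```

Emit:
send_rows([
  {"dp":[0,0,1],"roll":0,"jaw":15},
  {"dp":[0,0,2],"roll":0,"jaw":15},
  {"dp":[0,0,2],"roll":0,"jaw":15},
])

```text
time_s: 13.8
tcp_pos: [0.5532, 0.1461, 0.1257]
eef_rot: [180.0, -0.0, -83.3]
contact_force: [-0.7, -0.3, -4.5]
gripper_width: 0.0231
gripper_force: 30.0
```

Emit:
send_rows([
  {"dp":[0,0,1],"roll":0,"jaw":15},
  {"dp":[0,0,1],"roll":0,"jaw":15},
])

```text
time_s: 14.05
tcp_pos: [0.5536, 0.1462, 0.1251]
eef_rot: [-180.0, 0.0, -83.3]
contact_force: [-0.6, -0.0, -3.4]
gripper_width: 0.0229
gripper_force: 30.0
```

Emit:
send_rows([
  {"dp":[0,0,1],"roll":0,"jaw":15},
  {"dp":[0,0,1],"roll":0,"jaw":15},
])

```text
time_s: 14.3
tcp_pos: [0.5537, 0.1462, 0.125]
eef_rot: [-179.9, 0.0, -83.2]
contact_force: [-2.7, -0.6, 5.3]
gripper_width: 0.023
gripper_force: 30.0
```

The weight is on the pan, so I release it and rise.

Emit:
send_rows([
  {"dp":[0,0,0],"roll":0,"jaw":35},
  {"dp":[0,0,0],"roll":0,"jaw":55},
  {"dp":[0,0,0],"roll":0,"jaw":60},
  {"dp":[0,0,0],"roll":0,"jaw":60},
  {"dp":[0,0,-15],"roll":0,"jaw":60},
])

```text
time_s: 14.92
tcp_pos: [0.5526, 0.1457, 0.1382]
eef_rot: [179.9, -0.1, -83.3]
contact_force: [0.7, 0.4, 0.6]
gripper_width: 0.0523
gripper_force: 0.0
```

Emit:
send_rows([
  {"dp":[0,0,-40],"roll":0,"jaw":60},
  {"dp":[0,0,-90],"roll":0,"jaw":60},
  {"dp":[0,0,-140],"roll":0,"jaw":60},
  {"dp":[50,50,-140],"roll":0,"jaw":60},
  {"dp":[100,100,-140],"roll":0,"jaw":60},
])

```text
time_s: 15.55
tcp_pos: [0.4751, 0.0472, 0.2801]
eef_rot: [-179.9, 0.0, -83.2]
contact_force: [0.6, -1.0, 1.2]
gripper_width: 0.0526
gripper_force: 0.0
```

Emit:
send_rows([
  {"dp":[60,20,0],"roll":0,"jaw":60},
  {"dp":[100,20,0],"roll":0,"jaw":60},
  {"dp":[150,20,0],"roll":0,"jaw":60},
  {"dp":[150,20,0],"roll":0,"jaw":60},
])

```text
time_s: 16.05
tcp_pos: [0.4734, -0.106, 0.2798]
eef_rot: [-180.0, -0.0, -83.5]
contact_force: [-0.2, 0.1, -0.1]
gripper_width: 0.0527
gripper_force: 0.0
```

Run:
```python
from h import *
t=r.capture("top");s=r.capture("side")
cv2.imwrite("pics/a7.png",np.hstack([cv2.resize(q,(400,400),interpolation=2) for q in(t["image"][120:290,200:370],s["image"][90:390,200:500])]))
for k in blobs(t,(8,60,60),(30,255,255),(280,118,340,176),300)[:1]: print("tape",plane(t,[cv2.fitEllipse(k)[0]],.04))
print(r.get_state()["tcp_pos"])
```

```text
tape [[0.72470489 0.02028013 0.04      ]]
[ 0.47346255 -0.10382917  0.27947285]
```

View pics/a7.png

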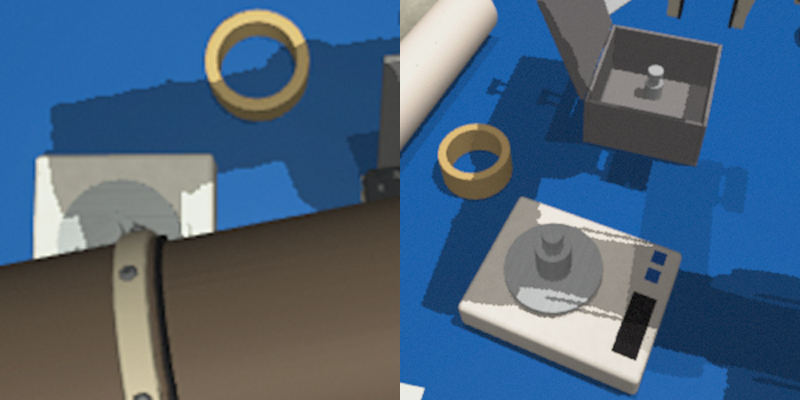

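The weight stands upright near the middle of the pan, at about (553,267). The small weight is standing, the lid is open and the tape has not moved.

```bash
python3 -c "
from plant import r
print(r.close_job())"
```

```text
the job is handed in; nothing more can be done
None
```

I handed the job in at about 16 s: the lid stands open, the big weight is upright near the middle of the pan, and the small weight and tape are where they were in the last images; no verdict came back.

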